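Put a lamp driver board through the two-stage test jig

TASK

Test the driver board that lies in the jig's shuttle: push the shuttle fully home under the plunger, then press the plunger down past its soft first stop to the firm second stop and keep it there for at least a full second without overloading the board. Ease the plunger up under control until it is fully raised, and only then pull the shuttle all the way back out with the board still flat in its nest. Leave the other things on the bench where they are.

Things in the scene. Friction and masses are not known exactly. Their poses are not given: they have to be found in the camera images.
- jig: Bench test jig, fixed: grey base plate 270 x 170 mm (x -200 to +70) with two steel rails, 30 mm high, and a gate of two steel posts (18 mm thick, 140 mm apart) with a bridge on top. Origin on the bench, under the upright axis of the plunger, midway between the posts. Its +x is the way the shuttle is pushed home, turned up to 20 degrees from the world's x.
- bridge_top (a point): Top of the jig's aluminium bridge, on the plunger's axis, 157 mm above the bench. The bridge is 50 mm in the jig's x, 172 mm in y, 22 mm thick; a brass bushing stands 15 mm above it round the plunger's rod.
- home_stop (a point): Tip of the stop screw behind the gate, 40 mm beyond the plunger's axis and 26 mm above the bench: the shuttle's far end meets it when home.
- shuttle: Aluminium slide 146 x 90 x 10 mm on the rails, with a shallow white-rimmed nest for the board. Origin on its upper face, 30 mm above the bench; axes as the jig's. In the jig's frame it reads x = -110 mm all the way out (its start; good within 3 mm) and x = 0 home (within 2 mm), both rigid stops. It drags with about 2.5 N. Never move it while probes touch the board.
- shuttle_grip (a point): Middle of the shuttle's handle, an upright black tab at the end nearest the robot, 12 mm thick in the jig's y, 26 mm long in x. This point is 54 mm above the bench (tab's top 64, shuttle's face 30) and 92 mm before the shuttle's origin. Pinch it from above across its thickness; with the shuttle home it stands 67 mm before the bridge's front face.
- plunger: Sprung upright plunger with a black palm knob 46 mm wide, flat top 38 mm wide. Origin in the middle of the knob's top, 235 mm above the bench when fully raised (within 2 mm); z up. Push it down with closed fingers; it follows the fingers up again. It must not snap up or slam down faster than 0.15 m/s.
- probe_plate_level (a point): Point on the plunger's rod 155 mm below the knob's top, by the clear probe plate. The plate has long sprung pins, short ones, and four rigid white stand-offs; the long pins reach 9 mm, the short 3 mm below the stand-offs. The plate is screwed up or down the rod by up to 7 mm, not measured: the stand-offs meet the board after 21 to 35 mm of travel.
- probe_field (a point): Middle of the board's flat, probed half, on its upper face. Felt at the knob: return spring 2 to 4 N; 9 mm before the end the long pins touch, 4 to 6 N; 3 mm before it the short pins add a step of 3.5 N (soft first stop), then 9 to 12 N; then the stand-offs bear and force climbs steeply (firm second stop). 15 to 20 N at the knob is right.
- board: Green circuit board, 90 x 60 x 2.4 mm, 60 g, loose in the nest with 1 mm play. Origin in the middle of its underside; axes as the jig's. Seated, it is level with the shuttle's face, 18 mm before its origin. Parts up to 16 mm tall on the half nearest the robot. For the test it bears over 10 N from the plunger for 1 s, never over 20 N (some 3.5 N less than at the knob).
- led_board: Bystander: round aluminium LED board, 64 mm across, lying beside the jig; origin in the middle of its underside.
- cutters: Bystander: side cutters with black grips, 110 mm long, lying beside the jig; origin under its middle.
- screwdriver: Bystander: screwdriver, 160 mm, lying beside the jig; origin under its middle.
- brush: Bystander: brush, 150 mm, lying beside the jig; origin under its middle.
- iron_stand: Bystander: soldering iron in its spring stand, 100 x 75 mm foot, about 130 mm tall; origin under its middle.
- solder_reel: Bystander: reel of solder, 60 mm across, 44 mm tall, upright; origin in the middle of its underside.
- flux_jar: Bystander: small brown jar, 48 mm across, 55 mm tall; origin in the middle of its underside.
Not all that is in view belongs to the job. Several things have the shape of the board; the one meant has the colours described above.

How it is judged:
On the way, in this order (a step that is already met when the one before it is completed fails the run):
1. the shuttle is home (within 2 mm of its inner stop) (x of shuttle in the frame of jig above -0.002 m), for 0.2 s.
2. with the shuttle home, the plunger is pressed to its second stop: probes and stand-offs bear on the board with more than 10 N for 1 s (contact force between plunger and board above 10 N and x of shuttle in the frame of jig above -0.003 m), for 1 s.
3. the plunger is fully raised again (within 2 mm) while the shuttle is still home (z of plunger in the frame of jig above 0.233 m and x of shuttle in the frame of jig above -0.003 m and contact force between plunger and board below 0.1 N), for 0.1 s.
At the end, for the whole second after the job is handed in: The shuttle is all the way out again (within 3 mm of its outer stop), the plunger fully raised (within 2 mm), the board flat in the shuttle's nest (within 4 mm and 3 degrees of seated), everything at rest and released (x of shuttle in the frame of jig below -0.107 m and z of plunger in the frame of jig above 0.233 m and x of board in the frame of shuttle between -0.022 and -0.014 m and y of board in the frame of shuttle between -0.004 and 0.004 m and z of board in the frame of shuttle between -0.002 and 0.002 m and angle between board's own z axis and vertical below 0.05 rad and linear speed of each of board, shuttle, plunger below 0.01 m/s); the robot touches nothing.
It fails at once if the board is overloaded: more than 20 N from the plunger (contact force between plunger and board above 20 N).
It fails at once if the plunger snaps up or slams down faster than 0.15 m/s (linear speed of plunger above 0.15 m/s).
It fails at once if the shuttle is moved (faster than 0.02 m/s) while the probes touch the board (contact force between plunger and board above 0.5 N and linear speed of shuttle above 0.02 m/s).
It fails at once if a bystander is moved by more than 30 mm (distance of any of led_board, cutters, screwdriver, brush, iron_stand, solder_reel, flux_jar from where it was at the start of the episode above 0.03 m).
It also fails if it takes over 70 s, if anything falls off the work surface, if the arm or the gripper's body presses on something with over 40 N, if the wrist force passes 120 N, or if a joint passes its speed limit or range.

ROBOT

A 6-joint arm with a two-finger parallel gripper is mounted at the origin on the work surface. World frame = base frame: x ahead of the robot, y to its left, z up, the work surface at z = 0. Lengths are in m, angles in rad, forces in N, time in s.
With the tool pointing down it reaches from about 0.275 to 0.975 m from the base axis. Payload 8.4 kg.
Tool frame: the origin (TCP) lies between the finger pads; the fingertips stand env.tips_ahead ahead of it and the grasp point (between the pads) lies 8 mm behind it (env.tips_ahead is the distance from the TCP to the fingertips, in m); z points along the fingers, y is the line along which they close (so a half turn about z gives the same grasp; the last joint's range is limited). The gripper opens to 92 mm and grips with 3 to 60 N. Pads are 20 mm wide; open, the fingers measure 128 mm over their backs; the gripper's body (75 mm by 189 mm) begins 69 mm behind the grasp point.
Start: joints at [-1.249, 0.353, 1.633, -0, 1.155, -0.002], TCP at [0.199, -0.593, 0.226] pointing down, gripper open.
Joint ranges: [-2.63, 2.63], [-0.92, 2.1], [0.06, 2.66], [-1.3, 4.44], [0, 2.69], [-3.02, 3.02]. Speed limits (rad/s): [2.22, 2.22, 2.79, 3.14, 3.14, 3.14].

INTERFACE

Orientations are given as a unit quaternion [x, y, z, w].
In Python, from cell import state, imaging, env gives the robot as it stands.
- The arm moves only by the tool apply_moves, never from a script. Its argument "steps" is a list of rows, each a list of 3 entries, a list of its own where there are three numbers: the shift along the tool's x, y, z scaled (see below), then the turn, a rotation vector about the tool's x, y, z scaled (see below), then the gripper command: -1 is shut, 1 is fully open, values between are in proportion. A call has exactly 10 rows; each row shifts and turns the commanded pose from where the row before left it, along the tool's axes as they then stand; what a row does not reach is not made up. The controller multiplies each number of a shift by 0.06 m and each number of a turn by 8 degrees. A row lasts 1/8 s, in which the tool goes at most 62.5 mm and 10.7 degrees, less where a joint would pass 70% of its speed; a pose out of reach is approached as far as the arm can. A call with a number of a shift or a turn outside -1 to 1 is refused whole. A call with a gripper value outside its range is refused whole. The fingers move at their own pace and stop on an object; "squeeze" is the grip in N (left out, the last holds). Time passes only in rows, so rows that do not move let the fingers close, or fill a call up. It gives the time, the measured TCP pose, the force, the opening and the grip force at its end, in the units of the state.
- state(): the state, without advancing time (a new reading comes with each control period).
- imaging.get_image(name): name is "scene" or "top" or "wrist"; returns a dict with "frame" (420x560x3 uint8, red, green, blue), "z_map" (420x560 float32, m along the optical axis (not along the pixel's ray), 0 where there is no reading), "fx", "fy", "cx", "cy" (pixels), "position" and "orientation" of the camera in the world. Camera axes: x right, y up, looking along -z (the intrinsics and any distortion apply to the point x, -y, -z); pixel columns grow to the right and rows downward; lengths in m; the calibration is good to about 2 mm. A picture is of the moment at which its call begins.
- env.finish_job(): hands the job in; it is judged then, once.
The state is a dict: "t": time; "q": joint angles; "qvel": joint speeds; "effort": joint torques, N m; "tcp_pos": TCP position; "ee_rot": TCP orientation; "force": force on the tool from outside, world axes, zero at the start; "ft_torque": the same for the moment, N m; "width": finger opening in m; "gripper_force": force on a finger pad.
Only numpy, scipy, OpenCV 4.12 (cv2) and the standard library are available. Lean on these libraries where they do the work, as an engineer would, in place of code of your own. Each camera call takes 0.05 s, during which the arm holds its last target. There are 200 camera calls.

## Working session

There is one attempt and no reset: what is moved stays moved. The work goes in short steps, Python scripts to look and compute and a tool call to move; the robot and the scene stay as the last step left them, time stands still between calls to the robot, and variables do not carry over. Pictures are saved under pics/ and viewed, at most 10 in all, crops included, and the job is handed in when it is done.

Besides the shell and the picture viewer there is one more tool, called after ">>>" by a JSON object that holds its "api" and its "payload". apply_moves: Moves the arm, as the interface text tells. Shifts and turns lie within -1 to 1; 1 stands for 0.06 m of shift or 8 degrees of turn. Its arguments: {"type":"object","properties":{"steps":{"type":"array","items":{"type":"array"}},"squeeze":{"type":"number"}},"required":["steps"]}

```bash
ls; mkdir -p pics
cat > h.py <<'E'
import numpy as np, cv2
from scipy.spatial.transform import Rotation as R
from cell import state, imaging, env
def cloud(d):
    z=d["z_map"];h,w=z.shape;u,v=np.meshgrid(np.arange(w),np.arange(h))
    p=np.stack([(u-d["cx"])/d["fx"]*z,-(v-d["cy"])/d["fy"]*z,-z],-1)
    return p@R.from_quat(d["orientation"]).as_matrix().T+np.array(d["position"])
E
python3 - <<'E'
from h import *
for n in ("scene","top"):
    d=imaging.get_image(n); cv2.imwrite(f"pics/{n}0.png",d["frame"][...,::-1]); np.savez(f"{n}0.npz",P=cloud(d),**d)
    print(n,[d[k] for k in("fx","fy","cx","cy","position","orientation")],d.keys())
print(env.tips_ahead,state())
E
```

```text
pics
scene [479.7282092792297, 479.7282092792297, 278.2784810907161, 210.84157348954488, array([ 1.45145312, -0.99994486,  1.04489553]), array([0.44655827, 0.17675925, 0.30680603, 0.82171281])] dict_keys(['frame', 'z_map', 'fx', 'fy', 'cx', 'cy', 'position', 'orientation'])
top [491.11567461440893, 491.11567461440893, 284.6006092923817, 210.06846325008294, array([ 0.4531588 , -0.00600511,  1.52590259]), array([-0.02081083,  0.03059489,  0.71499492, -0.69814979])] dict_keys(['frame', 'z_map', 'fx', 'fy', 'cx', 'cy', 'position', 'orientation'])
0.011 {'t': 0.1, 'q': array([-1.24942609e+00,  3.53581698e-01,  1.63404437e+00, -8.12762106e-06,
        1.15519209e+00, -2.41715299e-03]), 'qvel': array([ 0.00115016, -0.00071575, -0.00305383,  0.00265746,  0.00029054,
        0.00012707]), 'effort': array([ 2.98086698e-04, -5.94905806e+01, -3.34931517e+01,  6.98217214e-02,
        1.82823575e-02, -1.80990003e-05]), 'tcp_pos': array([ 0.19870349, -0.59212642,  0.22494359]), 'ee_rot': array([ 9.86923363e-01,  1.61189018e-01, -1.00976023e-04, -6.04389019e-04]), 'force': array([-0.08884269,  0.83841377, -0.20055555]), 'ft_torque': array([ 0.01207014, -0.05678382,  0.02852285]), 'gripper_force': 0.0, 'width': 0.09191571410937335}
```

View pics/top0.png

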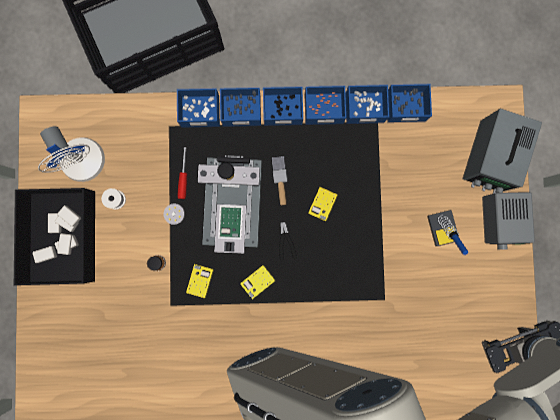

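View pics/scene0.png

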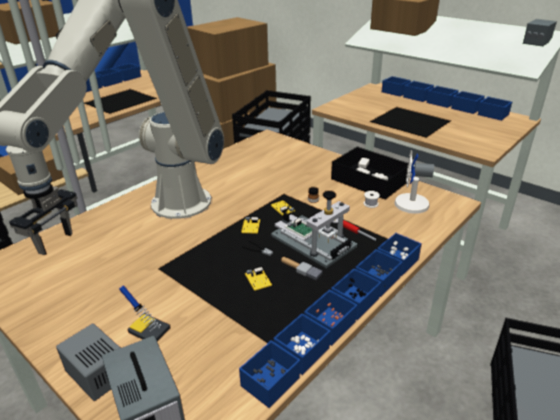

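The top view shows the jig with its knob at about (226,171), bridge at (230,172), board at (231,220) and handle at (229,247). The yellow boards are decoys. Next I'll measure the jig by height slices.

Run:
```python
from h import *
D=np.load("top0.npz");P=D["P"]
reg=np.zeros(P.shape[:2],bool);reg[150:262,190:272]=1
def rect(lo,hi,nm):
    m=reg&(P[...,2]>lo)&(P[...,2]<hi);q=P[m]
    r=cv2.minAreaRect((q[:,:2]*1000).astype(np.float32));print(nm,len(q),q.mean(0).round(4),r)
rect(.225,.245,"knob");rect(.15,.163,"bridge");rect(.058,.07,"tab");rect(.024,.036,"shuttle/rails");rect(.024,.07,"all")
print(P[168:174:2,226],P[240:256,229,2].round(3), P[240:256:3,229])
S=np.load("scene0.npz");Q=S["P"]
c=P[171,226];m=(np.hypot(Q[...,0]-c[0],Q[...,1]-c[1])<.04)&(Q[...,2]>.225)&(Q[...,2]<.245);print("scene knob",m.sum(),Q[m].mean(0),(Q[m].min(0)+Q[m].max(0))/2)
m=(np.hypot(Q[...,0]-c[0],Q[...,1]-c[1])<.12)&(Q[...,2]>.152)&(Q[...,2]<.162);print(m.sum(),cv2.minAreaRect((Q[m][:,:2]*1000).astype(np.float32)))
```

```text
knob 234 [0.6551 0.1298 0.2339] ((654.8010864257812, 130.39633178710938), (43.73090362548828, 43.03000259399414), 0.28752851486206055)
bridge 817 [0.6536 0.1288 0.1565] ((656.0632934570312, 129.75100708007812), (171.6660919189453, 51.379581451416016), 86.42706298828125)
tab 36 [0.469  0.1436 0.0624] ((577.7293090820312, 145.55470275878906), (62.764488220214844, 271.3348083496094), 86.61483001708984)
shuttle/rails 1791 [0.5378 0.1376 0.0301] ((583.2723388671875, 134.42684936523438), (164.77833557128906, 294.19830322265625), 85.9748306274414)
all 2233 [0.5499 0.1368 0.0333] ((583.2723388671875, 134.42684936523438), (164.77833557128906, 294.19830322265625), 85.9748306274414)
[[0.66301954 0.12789307 0.23039383]
 [0.65715909 0.12764954 0.23355915]
 [0.65198619 0.12784865 0.23244272]] [ 0.024  0.026  0.031  0.058  0.063  0.065  0.059  0.065  0.067  0.062
  0.064  0.058  0.032 -0.008 -0.     0.005] [[0.47480599 0.14351291 0.02445371]
 [0.46540411 0.14030964 0.05806077]
 [0.45649252 0.14035871 0.05900484]
 [0.44760991 0.14015361 0.06249085]
 [0.43843837 0.14338866 0.03155776]
 [0.42896235 0.14623825 0.0045356 ]]
scene knob 101 [0.6632068  0.12553448 0.23535253] [0.66075324 0.12813645 0.23302611]
341 ((661.3555297851562, 131.19126892089844), (176.91049194335938, 53.8750114440918), 84.8927230834961)
```

The jig measures out as: plunger axis ≈ (0.656, 0.130), yaw ≈ -3.6°. That predicts the handle at (0.454, 0.143), and it was observed at about (0.456, 0.142), so they agree. I'm moving to above the handle.

>>> {"api": "apply_moves", "payload": {"steps": [[[0, 0, 0], [0, 0, 0.554], 1], [[0, 0, 0], [0, 0, 0.554], 1], [[0, 0, 0], [0, 0, 0.554], 1], [[0, 0, 0], [0, 0, 0.554], 1], [[0, 0, 0], [0, 0, 0.554], 1], [[0.23, -0.83, 0], [0, 0, 0], 1], [[0.23, -0.83, 0], [0, 0, 0], 1], [[0.23, -0.83, 0], [0, 0, 0], 1], [[0.23, -0.83, 0], [0, 0, 0], 1], [[0.23, -0.83, 0], [0, 0, 0], 1]], "squeeze": 20}}

```text
t: 1.35
tcp_pos: [0.2835, -0.3467, 0.2254]
ee_rot: [0.999, -0.032, -0.0, -0.0]
force: [1.4, -0.1, -0.1]
width: 0.0921
gripper_force: 0.0
```

>>> {"api": "apply_moves", "payload": {"steps": [[[0.23, -0.83, 0], [0, 0, 0], 1], [[0.23, -0.83, 0], [0, 0, 0], 1], [[0.23, -0.83, 0], [0, 0, 0], 1], [[0.23, -0.83, 0], [0, 0, 0], 1], [[0.23, -0.83, 0], [0, 0, 0], 1], [[0.23, -0.83, 0], [0, 0, 0], 1], [[0.23, -0.83, 0], [0, 0, 0], 1], [[0.23, -0.83, 0], [0, 0, 0], 1], [[0, 0, 0], [0, 0, 0], 1], [[0, 0, 0], [0, 0, 0], 1]]}}

```text
t: 2.6
tcp_pos: [0.4181, 0.0421, 0.2252]
ee_rot: [1.0, -0.031, -0.001, 0.0]
force: [-0.1, -1.0, -0.5]
width: 0.0919
gripper_force: 0.0
```

Run:
```python
from h import *
s=state();print(s["t"],s["tcp_pos"],R.from_quat(s["ee_rot"]).as_matrix().round(4),s["q"])
d=imaging.get_image("wrist"); cv2.imwrite("pics/w1.png",d["frame"][...,::-1]); np.savez("w1.npz",P=cloud(d),**d)
print(d["position"])
```

```text
2.6 [0.41807414 0.04211045 0.22523947] [[ 9.981e-01 -6.180e-02 -1.100e-03]
 [-6.180e-02 -9.981e-01 -5.000e-04]
 [-1.000e-03  5.000e-04 -1.000e+00]] [ 9.71090516e-02  2.60503644e-02  2.04462618e+00 -4.01855712e-04
  1.07202816e+00  1.72993219e+00]
[0.50263679 0.0371013  0.38365469]
```

View pics/w1.png

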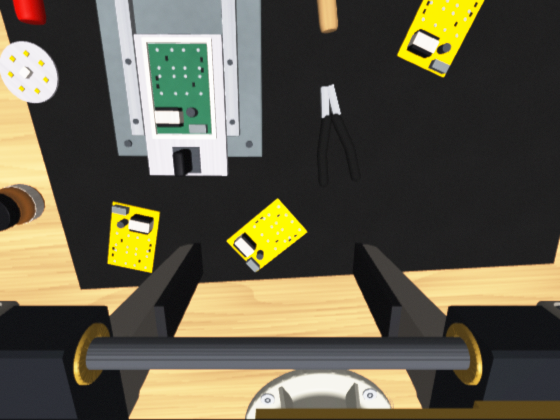

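The wrist view shows the black tab at about (182,160), the white-rimmed nest with the green board at (180,88), and rails running upright. I'll measure the tab and the yaw.

Run:
```python
from h import *
D=np.load("w1.npz");P=D["P"];f=D["frame"].astype(int)
reg=np.zeros(P.shape[:2],bool);reg[140:180,145:225]=1
m=reg&(P[...,2]>.059)&(P[...,2]<.069)
q=P[m];print("tab",m.sum(),q.mean(0),cv2.minAreaRect((q[:,:2]*1000).astype(np.float32)), np.argwhere(m).min(0),np.argwhere(m).max(0))
# nest/shuttle white
reg=np.zeros(P.shape[:2],bool);reg[25:182,128:235]=1
m=reg&(f.min(-1)>200)&(P[...,2]>.024)&(P[...,2]<.04)
n,l,s,_=cv2.connectedComponentsWithStats(m.astype(np.uint8));k=1+s[1:,4].argmax();q=P[l==k]
print("shuttle",s[k],q.mean(0),cv2.minAreaRect((q[:,:2]*1000).astype(np.float32)))
hsv=cv2.cvtColor(D["frame"],cv2.COLOR_RGB2HSV)
m=reg&(hsv[...,0]>40)&(hsv[...,0]<95)&(hsv[...,1]>90)&(P[...,2]<.04)
q=P[m];print("board",m.sum(),q.mean(0),cv2.minAreaRect((q[:,:2]*1000).astype(np.float32)))
```

```text
tab 286 [0.45685654 0.14252734 0.06285221] ((456.5614013671875, 143.1297149658203), (12.069270133972168, 25.309675216674805), 85.68119812011719) [152 173] [176 185]
shuttle [ 134   34   93  142 5334] [0.50758862 0.1378367  0.03066617] ((511.64031982421875, 139.8835906982422), (89.94609832763672, 145.7815704345703), 86.0235366821289)
board 3907 [0.53784366 0.13698999 0.0319792 ] ((531.0393676757812, 138.75772094726562), (59.83448028564453, 87.98015594482422), 86.13986206054688)
```

>>> {"api": "apply_moves", "payload": {"steps": [[[0.18, -0.57, 0], [0, 0, 0.045], 1], [[0.18, -0.57, 0], [0, 0, 0], 1], [[0.18, -0.58, 0], [0, 0, 0], 1], [[0, 0, 0.6], [0, 0, 0], 1], [[0, 0, 0.6], [0, 0, 0], 1], [[0, 0, 0.6], [0, 0, 0], 1], [[0, 0, 0.6], [0, 0, 0], 1], [[0, 0, 0.5], [0, 0, 0], 1], [[0, 0, 0.08], [0, 0, 0], 1], [[0, 0, 0], [0, 0, 0], 1]]}}

```text
t: 3.9
tcp_pos: [0.4582, 0.1423, 0.0472]
ee_rot: [0.999, -0.035, -0.0, 0.0]
force: [0.1, 0.7, 0.5]
width: 0.092
gripper_force: 0.0
```

>>> {"api": "apply_moves", "payload": {"steps": [[[0, 0, 0], [0, 0, 0], -1], [[0, 0, 0], [0, 0, 0], -1], [[0, 0, 0], [0, 0, 0], -1], [[0, 0, 0], [0, 0, 0], -1], [[0, 0, 0], [0, 0, 0], -1], [[0, 0, 0], [0, 0, 0], -1], [[0, 0, 0], [0, 0, 0], -1], [[0, 0, 0], [0, 0, 0], -1], [[0, 0, 0], [0, 0, 0], -1], [[0, 0, 0], [0, 0, 0], -1]]}}

```text
t: 5.15
tcp_pos: [0.4579, 0.1432, 0.0468]
ee_rot: [0.999, -0.035, 0.0, -0.0]
force: [0.0, 1.8, -0.7]
width: 0.0117
gripper_force: 20.0
```

>>> {"api": "apply_moves", "payload": {"steps": [[[0.08, 0, 0], [0, 0, 0], -1], [[0.18, 0, 0], [0, 0, 0], -1], [[0.22, 0, 0], [0, 0, 0], -1], [[0.22, 0, 0], [0, 0, 0], -1], [[0.22, 0, 0], [0, 0, 0], -1], [[0.22, 0, 0], [0, 0, 0], -1], [[0.22, 0, 0], [0, 0, 0], -1], [[0.2, 0, 0], [0, 0, 0], -1], [[0.12, 0, 0], [0, 0, 0], -1], [[0.06, 0, 0], [0, 0, 0], -1]]}}

```text
t: 6.4
tcp_pos: [0.5627, 0.136, 0.0468]
ee_rot: [0.999, -0.035, 0.0, -0.0]
force: [-2.5, 4.2, 2.7]
width: 0.0119
gripper_force: 20.0
```

>>> {"api": "apply_moves", "payload": {"steps": [[[0.03, 0, 0], [0, 0, 0], -1], [[0.025, 0, 0], [0, 0, 0], -1], [[0.02, 0, 0], [0, 0, 0], -1], [[0.015, 0, 0], [0, 0, 0], -1], [[0.015, 0, 0], [0, 0, 0], -1], [[0, 0, 0], [0, 0, 0], -1], [[0, 0, 0], [0, 0, 0], -1], [[0, 0, 0], [0, 0, 0], -1], [[0, 0, 0], [0, 0, 0], -1], [[0, 0, 0], [0, 0, 0], -1]]}}

```text
t: 7.65
tcp_pos: [0.5677, 0.1357, 0.0468]
ee_rot: [0.999, -0.035, -0.001, -0.0]
force: [-6.1, 5.7, 4.2]
width: 0.0121
gripper_force: 20.0
```

>>> {"api": "apply_moves", "payload": {"steps": [[[0.02, 0, 0], [0, 0, 0], -1], [[0.015, 0, 0], [0, 0, 0], -1], [[0, 0, 0], [0, 0, 0], -1], [[0, 0, 0], [0, 0, 0], -1], [[0, 0, 0], [0, 0, 0], -1], [[0, 0, 0], [0, 0, 0], -1], [[0, 0, 0], [0, 0, 0], -1], [[0, 0, 0], [0, 0, 0], -1], [[0, 0, 0], [0, 0, 0], -1], [[0, 0, 0], [0, 0, 0], -1]]}}

```text
t: 8.9
tcp_pos: [0.5678, 0.1357, 0.0467]
ee_rot: [0.999, -0.035, -0.003, 0.0]
force: [-11.4, 6.3, 10.3]
width: 0.0117
gripper_force: 20.0
```

>>> {"api": "apply_moves", "payload": {"steps": [[[-0.02, 0, 0], [0, 0, 0], -1], [[0, 0, 0], [0, 0, 0], 0], [[0, 0, 0], [0, 0, 0], 0], [[0, 0, 0], [0, 0, 0], 0], [[0, 0, 0], [0, 0, 0], 0], [[0, 0, -0.3], [0, 0, 0], 0], [[0, 0, -0.8], [0, 0, 0], 0], [[0, 0, -0.9], [0, 0, 0], 0], [[0, 0, -0.9], [0, 0, 0], 0], [[0, 0, -0.9], [0, 0, 0], 0]]}}

```text
t: 10.15
tcp_pos: [0.569, 0.1353, 0.2781]
ee_rot: [0.999, -0.035, 0.001, -0.0]
force: [1.0, 0.5, -0.4]
width: 0.0458
gripper_force: 0.0
```

Run:
```python
from h import *
s=state();print(s["t"],s["tcp_pos"],s["width"],s["force"])
d=imaging.get_image("wrist"); cv2.imwrite("pics/w2.png",d["frame"][...,::-1]);P=cloud(d)
m=(np.abs(P[...,0]-.656)<.05)&(np.abs(P[...,1]-.13)<.05)&(P[...,2]>.228)&(P[...,2]<.242);q=P[m]
print("knob",m.sum(),q.mean(0) if len(q) else 0,cv2.minAreaRect((q[:,:2]*1000).astype(np.float32)) if len(q) else 0)
m=(np.abs(P[...,0]-.566)<.03)&(np.abs(P[...,1]-.136)<.03)&(P[...,2]>.058)&(P[...,2]<.07);q=P[m]
print("tab",m.sum(),q.mean(0) if len(q) else 0,cv2.minAreaRect((q[:,:2]*1000).astype(np.float32)) if len(q) else 0)
d=imaging.get_image("top");P=cloud(d)
m=(np.abs(P[...,0]-.656)<.05)&(np.abs(P[...,1]-.13)<.05)&(P[...,2]>.228)&(P[...,2]<.242);q=P[m]
print("knobtop",m.sum(),q.mean(0),cv2.minAreaRect((q[:,:2]*1000).astype(np.float32)))
```

```text
10.15 [0.56895256 0.13530165 0.27812259] 0.04576673514824459 [ 0.97853165  0.48462196 -0.40628523]
knob 4290 [0.65843227 0.1297092  0.23401058] ((658.1273193359375, 129.6273193359375), (45.47025680541992, 44.78700637817383), 85.7198486328125)
tab 198 [0.56711727 0.13580986 0.06283034] ((566.6610717773438, 135.75302124023438), (11.254692077636719, 24.94757843017578), 85.88871765136719)
knobtop 1 [0.66503749 0.10913713 0.23192588] ((665.0374755859375, 109.13713073730469), (0.0, 0.0), 0.0)
```

View pics/w2.png

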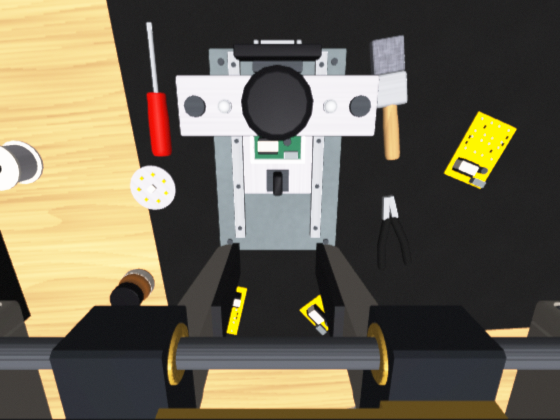

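The wrist view shows the knob at (278,103), the tab at (278,183) and the shuttle under the bridge. Knob to tab measures 91.6 mm against an expected 92 mm, so the shuttle is home. I'm going over the knob with the fingers closed.

>>> {"api": "apply_moves", "payload": {"steps": [[[0.2, 0, 0], [0, 0, 0], -1], [[0.35, 0, 0], [0, 0, 0], -1], [[0.4, 0, 0], [0, 0, 0], -1], [[0.35, 0, 0], [0, 0, 0], -1], [[0.19, 0, 0], [0, 0, 0], -1], [[0, 0, 0], [0, 0, 0], -1], [[0, 0, 0.2], [0, 0, 0], -1], [[0, 0, 0.15], [0, 0, 0], -1], [[0, 0, 0.05], [0, 0, 0], -1], [[0, 0, 0], [0, 0, 0], -1]]}}

```text
t: 11.5
tcp_pos: [0.6581, 0.1292, 0.2505]
ee_rot: [0.999, -0.035, -0.0, 0.0]
force: [0.4, -0.9, -0.4]
width: 0.0007
gripper_force: 0.0
```

>>> {"api": "apply_moves", "payload": {"steps": [[[0, 0, 0.035], [0, 0, 0], -1], [[0, 0, 0.035], [0, 0, 0], -1], [[0, 0, 0.035], [0, 0, 0], -1], [[0, 0, 0.035], [0, 0, 0], -1], [[0, 0, 0.035], [0, 0, 0], -1], [[0, 0, 0.035], [0, 0, 0], -1], [[0, 0, 0.035], [0, 0, 0], -1], [[0, 0, 0.02], [0, 0, 0], -1], [[0, 0, 0], [0, 0, 0], -1], [[0, 0, 0], [0, 0, 0], -1]]}}

```text
t: 12.75
tcp_pos: [0.6585, 0.1292, 0.235]
ee_rot: [0.999, -0.035, 0.0, -0.0]
force: [0.9, 0.2, 2.2]
width: 0.0006
gripper_force: 1.3
```

>>> {"api": "apply_moves", "payload": {"steps": [[[0, 0, 0.02], [0, 0, 0], -1], [[0, 0, 0.02], [0, 0, 0], -1], [[0, 0, 0.02], [0, 0, 0], -1], [[0, 0, 0.02], [0, 0, 0], -1], [[0, 0, 0.02], [0, 0, 0], -1], [[0, 0, 0], [0, 0, 0], -1], [[0, 0, 0], [0, 0, 0], -1], [[0, 0, 0], [0, 0, 0], -1], [[0, 0, 0], [0, 0, 0], -1], [[0, 0, 0], [0, 0, 0], -1]]}}

```text
t: 14.0
tcp_pos: [0.6585, 0.1292, 0.2289]
ee_rot: [0.999, -0.035, 0.0, -0.0]
force: [2.0, 1.1, 2.5]
width: 0.0006
gripper_force: 1.4
```

>>> {"api": "apply_moves", "payload": {"steps": [[[0, 0, 0.02], [0, 0, 0], -1], [[0, 0, 0.02], [0, 0, 0], -1], [[0, 0, 0.02], [0, 0, 0], -1], [[0, 0, 0], [0, 0, 0], -1], [[0, 0, 0], [0, 0, 0], -1], [[0, 0, 0], [0, 0, 0], -1], [[0, 0, 0], [0, 0, 0], -1], [[0, 0, 0], [0, 0, 0], -1], [[0, 0, 0], [0, 0, 0], -1], [[0, 0, 0], [0, 0, 0], -1]]}}

```text
t: 15.25
tcp_pos: [0.6585, 0.1292, 0.2253]
ee_rot: [0.999, -0.035, 0.0, -0.0]
force: [2.3, 0.3, 4.8]
width: 0.0006
gripper_force: 2.1
```

>>> {"api": "apply_moves", "payload": {"steps": [[[0, 0, 0.017], [0, 0, 0], -1], [[0, 0, 0.017], [0, 0, 0], -1], [[0, 0, 0.017], [0, 0, 0], -1], [[0, 0, 0], [0, 0, 0], -1], [[0, 0, 0], [0, 0, 0], -1], [[0, 0, 0], [0, 0, 0], -1], [[0, 0, 0], [0, 0, 0], -1], [[0, 0, 0], [0, 0, 0], -1], [[0, 0, 0], [0, 0, 0], -1], [[0, 0, 0], [0, 0, 0], -1]]}}

```text
t: 16.5
tcp_pos: [0.6585, 0.1292, 0.2223]
ee_rot: [0.999, -0.035, 0.0, -0.0]
force: [2.3, 0.9, 4.9]
width: 0.0005
gripper_force: 2.5
```

>>> {"api": "apply_moves", "payload": {"steps": [[[0, 0, 0.017], [0, 0, 0], -1], [[0, 0, 0.017], [0, 0, 0], -1], [[0, 0, 0], [0, 0, 0], -1], [[0, 0, 0], [0, 0, 0], -1], [[0, 0, 0], [0, 0, 0], -1], [[0, 0, 0], [0, 0, 0], -1], [[0, 0, 0], [0, 0, 0], -1], [[0, 0, 0], [0, 0, 0], -1], [[0, 0, 0], [0, 0, 0], -1], [[0, 0, 0], [0, 0, 0], -1]]}}

```text
t: 17.75
tcp_pos: [0.6585, 0.1292, 0.2204]
ee_rot: [0.999, -0.035, 0.0, -0.0]
force: [2.7, 1.5, 5.8]
width: 0.0002
gripper_force: 2.8
```

>>> {"api": "apply_moves", "payload": {"steps": [[[0, 0, 0.01], [0, 0, 0], -1], [[0, 0, 0.01], [0, 0, 0], -1], [[0, 0, 0], [0, 0, 0], -1], [[0, 0, 0], [0, 0, 0], -1], [[0, 0, 0], [0, 0, 0], -1], [[0, 0, 0], [0, 0, 0], -1], [[0, 0, 0], [0, 0, 0], -1], [[0, 0, 0], [0, 0, 0], -1], [[0, 0, 0], [0, 0, 0], -1], [[0, 0, 0], [0, 0, 0], -1]]}}

```text
t: 19.0
tcp_pos: [0.6585, 0.1292, 0.2195]
ee_rot: [0.999, -0.035, 0.0, -0.0]
force: [1.4, 0.0, 8.2]
width: 0.0008
gripper_force: 3.8
```

>>> {"api": "apply_moves", "payload": {"steps": [[[0, 0, 0.01], [0, 0, 0], -1], [[0, 0, 0.01], [0, 0, 0], -1], [[0, 0, 0.01], [0, 0, 0], -1], [[0, 0, 0], [0, 0, 0], -1], [[0, 0, 0], [0, 0, 0], -1], [[0, 0, 0], [0, 0, 0], -1], [[0, 0, 0], [0, 0, 0], -1], [[0, 0, 0], [0, 0, 0], -1], [[0, 0, 0], [0, 0, 0], -1], [[0, 0, 0], [0, 0, 0], -1]]}}

```text
t: 20.25
tcp_pos: [0.6585, 0.1292, 0.2182]
ee_rot: [0.999, -0.035, 0.0, -0.0]
force: [1.1, 0.8, 11.5]
width: 0.0004
gripper_force: 5.4
```

>>> {"api": "apply_moves", "payload": {"steps": [[[0, 0, 0.01], [0, 0, 0], -1], [[0, 0, 0.007], [0, 0, 0], -1], [[0, 0, 0], [0, 0, 0], -1], [[0, 0, 0], [0, 0, 0], -1], [[0, 0, 0], [0, 0, 0], -1], [[0, 0, 0], [0, 0, 0], -1], [[0, 0, 0], [0, 0, 0], -1], [[0, 0, 0], [0, 0, 0], -1], [[0, 0, 0], [0, 0, 0], -1], [[0, 0, 0], [0, 0, 0], -1]]}}

```text
t: 21.5
tcp_pos: [0.6585, 0.1292, 0.2173]
ee_rot: [0.999, -0.035, 0.0, -0.0]
force: [-0.3, 1.1, 11.2]
width: 0.0004
gripper_force: 5.8
```

>>> {"api": "apply_moves", "payload": {"steps": [[[0, 0, 0.007], [0, 0, 0], -1], [[0, 0, 0.005], [0, 0, 0], -1], [[0, 0, 0], [0, 0, 0], -1], [[0, 0, 0], [0, 0, 0], -1], [[0, 0, 0], [0, 0, 0], -1], [[0, 0, 0], [0, 0, 0], -1], [[0, 0, 0], [0, 0, 0], -1], [[0, 0, 0], [0, 0, 0], -1], [[0, 0, 0], [0, 0, 0], -1], [[0, 0, 0], [0, 0, 0], -1]]}}

```text
t: 22.75
tcp_pos: [0.6586, 0.1292, 0.2167]
ee_rot: [0.999, -0.035, 0.0, -0.0]
force: [-0.2, -0.2, 12.2]
width: 0.0005
gripper_force: 6.2
```

>>> {"api": "apply_moves", "payload": {"steps": [[[0, 0, 0.005], [0, 0, 0], -1], [[0, 0, 0.005], [0, 0, 0], -1], [[0, 0, 0], [0, 0, 0], -1], [[0, 0, 0], [0, 0, 0], -1], [[0, 0, 0], [0, 0, 0], -1], [[0, 0, 0], [0, 0, 0], -1], [[0, 0, 0], [0, 0, 0], -1], [[0, 0, 0], [0, 0, 0], -1], [[0, 0, 0], [0, 0, 0], -1], [[0, 0, 0], [0, 0, 0], -1]]}}

```text
t: 24.0
tcp_pos: [0.6586, 0.1292, 0.2166]
ee_rot: [0.999, -0.035, 0.001, -0.0]
force: [-1.6, -0.4, 15.7]
width: 0.0004
gripper_force: 7.8
```

The firm stop has been reached at 15.7 N. I'll add a little and hold.

>>> {"api": "apply_moves", "payload": {"steps": [[[0, 0, 0.003], [0, 0, 0], -1], [[0, 0, 0], [0, 0, 0], -1], [[0, 0, 0], [0, 0, 0], -1], [[0, 0, 0], [0, 0, 0], -1], [[0, 0, 0], [0, 0, 0], -1], [[0, 0, 0], [0, 0, 0], -1], [[0, 0, 0], [0, 0, 0], -1], [[0, 0, 0], [0, 0, 0], -1], [[0, 0, 0], [0, 0, 0], -1], [[0, 0, 0], [0, 0, 0], -1]]}}

```text
t: 25.25
tcp_pos: [0.6585, 0.1292, 0.2166]
ee_rot: [0.999, -0.035, 0.001, -0.0]
force: [-1.4, -0.6, 16.4]
width: 0.0001
gripper_force: 8.4
```

>>> {"api": "apply_moves", "payload": {"steps": [[[0, 0, 0], [0, 0, 0], -1], [[0, 0, 0], [0, 0, 0], -1], [[0, 0, 0], [0, 0, 0], -1], [[0, 0, 0], [0, 0, 0], -1], [[0, 0, 0], [0, 0, 0], -1], [[0, 0, -0.02], [0, 0, 0], -1], [[0, 0, -0.02], [0, 0, 0], -1], [[0, 0, -0.03], [0, 0, 0], -1], [[0, 0, -0.04], [0, 0, 0], -1], [[0, 0, -0.05], [0, 0, 0], -1]]}}

```text
t: 26.5
tcp_pos: [0.6585, 0.1292, 0.2244]
ee_rot: [0.999, -0.035, 0.0, -0.0]
force: [2.6, 0.2, 3.8]
width: 0.0004
gripper_force: 2.1
```

>>> {"api": "apply_moves", "payload": {"steps": [[[0, 0, -0.06], [0, 0, 0], -1], [[0, 0, -0.06], [0, 0, 0], -1], [[0, 0, -0.06], [0, 0, 0], -1], [[0, 0, -0.06], [0, 0, 0], -1], [[0, 0, -0.05], [0, 0, 0], -1], [[0, 0, -0.05], [0, 0, 0], -1], [[0, 0, -0.05], [0, 0, 0], -1], [[0, 0, -0.05], [0, 0, 0], -1], [[0, 0, 0], [0, 0, 0], -1], [[0, 0, 0], [0, 0, 0], -1]]}}

```text
t: 27.75
tcp_pos: [0.6583, 0.1292, 0.2505]
ee_rot: [0.999, -0.035, -0.0, 0.0]
force: [-0.5, 0.4, 0.0]
width: 0.0005
gripper_force: 0.0
```

The plunger has been released and the TCP is clear. I'm going back to the handle.

>>> {"api": "apply_moves", "payload": {"steps": [[[0, 0, -0.2], [0, 0, 0], -1], [[0, 0, -0.2], [0, 0, 0], -1], [[-0.2, 0, 0], [0, 0, 0], -1], [[-0.35, 0, 0], [0, 0, 0], 0], [[-0.4, 0, 0], [0, 0, 0], 0], [[-0.35, 0, 0], [0, 0, 0], 0], [[-0.22, 0, 0], [0, 0, 0], 0], [[0, 0, 0], [0, 0, 0], 0], [[0, 0, 0], [0, 0, 0], 0], [[0, 0, 0], [0, 0, 0], 0]]}}

```text
t: 29.0
tcp_pos: [0.568, 0.1354, 0.2746]
ee_rot: [0.999, -0.035, 0.0, 0.0]
force: [-0.5, 0.1, -0.2]
width: 0.0458
gripper_force: 0.0
```

Run:
```python
from h import *
s=state();print(s["t"],s["tcp_pos"],s["width"],s["force"])
d=imaging.get_image("wrist");P=cloud(d)
m=(np.abs(P[...,0]-.656)<.03)&(np.abs(P[...,1]-.13)<.03)&(P[...,2]>.2)
print("knob",np.median(P[m][:,2]))
m=(np.abs(P[...,0]-.566)<.03)&(np.abs(P[...,1]-.136)<.03)&(P[...,2]>.058)&(P[...,2]<.07);q=P[m]
print("tab",m.sum(),cv2.minAreaRect((q[:,:2]*1000).astype(np.float32)))
```

```text
29.0 [0.56797508 0.13543212 0.27455025] 0.04584160241036872 [-0.45898103  0.10163943 -0.15767408]
knob 0.2344072135252018
tab 201 ((566.2982788085938, 135.8414764404297), (11.154303550720215, 25.20429229736328), 86.15286254882812)
```

The knob is back at its earlier height and the shuttle is still home. Next I descend, grip and pull out.

>>> {"api": "apply_moves", "payload": {"steps": [[[-0.02, 0, 0.5], [0, 0, 0], 0], [[0, 0, 0.7], [0, 0, 0], 0], [[0, 0, 0.7], [0, 0, 0], 0], [[0, 0, 0.7], [0, 0, 0], 0], [[0, 0, 0.6], [0, 0, 0], 0], [[0, 0, 0.4], [0, 0, 0], 0], [[0, 0, 0.19], [0, 0, 0], 0], [[0, 0, 0], [0, 0, 0], 0], [[0, 0, 0], [0, 0, 0], 0], [[0, 0, 0], [0, 0, 0], 0]]}}

```text
t: 30.3
tcp_pos: [0.567, 0.1357, 0.0483]
ee_rot: [0.999, -0.035, 0.001, -0.0]
force: [-0.2, -0.3, 0.3]
width: 0.0461
gripper_force: 0.0
```

>>> {"api": "apply_moves", "payload": {"steps": [[[0, 0, 0], [0, 0, 0], -1], [[0, 0, 0], [0, 0, 0], -1], [[0, 0, 0], [0, 0, 0], -1], [[0, 0, 0], [0, 0, 0], -1], [[0, 0, 0], [0, 0, 0], -1], [[0, 0, 0], [0, 0, 0], -1], [[0, 0, 0], [0, 0, 0], -1], [[0, 0, 0], [0, 0, 0], -1], [[0, 0, 0], [0, 0, 0], -1], [[0, 0, 0], [0, 0, 0], -1]]}}

```text
t: 31.55
tcp_pos: [0.5663, 0.1358, 0.0473]
ee_rot: [0.999, -0.035, 0.0, -0.0]
force: [-0.4, 4.9, -0.2]
width: 0.0118
gripper_force: 20.0
```

>>> {"api": "apply_moves", "payload": {"steps": [[[-0.08, 0, 0], [0, 0, 0], -1], [[-0.18, 0, 0], [0, 0, 0], -1], [[-0.22, 0, 0], [0, 0, 0], -1], [[-0.22, 0, 0], [0, 0, 0], -1], [[-0.22, 0, 0], [0, 0, 0], -1], [[-0.22, 0, 0], [0, 0, 0], -1], [[-0.22, 0, 0], [0, 0, 0], -1], [[-0.2, 0, 0], [0, 0, 0], -1], [[-0.12, 0, 0], [0, 0, 0], -1], [[-0.06, 0, 0], [0, 0, 0], -1]]}}

```text
t: 32.8
tcp_pos: [0.4624, 0.1429, 0.0473]
ee_rot: [0.999, -0.034, 0.001, -0.0]
force: [3.4, 4.8, -4.8]
width: 0.0119
gripper_force: 20.0
```

>>> {"api": "apply_moves", "payload": {"steps": [[[-0.03, 0, 0], [0, 0, 0], -1], [[-0.025, 0, 0], [0, 0, 0], -1], [[-0.02, 0, 0], [0, 0, 0], -1], [[-0.02, 0, 0], [0, 0, 0], -1], [[-0.02, 0, 0], [0, 0, 0], -1], [[-0.02, 0, 0], [0, 0, 0], -1], [[0, 0, 0], [0, 0, 0], -1], [[0, 0, 0], [0, 0, 0], -1], [[0, 0, 0], [0, 0, 0], -1], [[0, 0, 0], [0, 0, 0], -1]]}}

```text
t: 34.05
tcp_pos: [0.4564, 0.1433, 0.0474]
ee_rot: [0.999, -0.034, 0.002, -0.0]
force: [9.2, 1.3, -10.1]
width: 0.0115
gripper_force: 20.0
```

>>> {"api": "apply_moves", "payload": {"steps": [[[-0.02, 0, 0], [0, 0, 0], -1], [[0, 0, 0], [0, 0, 0], -1], [[0, 0, 0], [0, 0, 0], -1], [[0, 0, 0], [0, 0, 0], -1], [[0, 0, 0], [0, 0, 0], -1], [[0, 0, 0], [0, 0, 0], -1], [[0, 0, 0], [0, 0, 0], -1], [[0, 0, 0], [0, 0, 0], -1], [[0, 0, 0], [0, 0, 0], -1], [[0, 0, 0], [0, 0, 0], -1]]}}

```text
t: 35.3
tcp_pos: [0.4563, 0.1434, 0.0474]
ee_rot: [0.999, -0.034, 0.003, -0.0]
force: [13.6, -1.0, -14.8]
width: 0.0117
gripper_force: 20.0
```

The shuttle is at its outer stop: the force climbs with no further motion. I'll relax, release, lift and check.

>>> {"api": "apply_moves", "payload": {"steps": [[[0.03, 0, 0], [0, 0, 0], -1], [[0, 0, 0], [0, 0, 0], -1], [[0, 0, 0], [0, 0, 0], 0], [[0, 0, 0], [0, 0, 0], 0], [[0, 0, 0], [0, 0, 0], 0], [[0, 0, 0], [0, 0, 0], 0], [[0, 0, -0.3], [0, 0, 0], 0], [[0, 0, -0.6], [0, 0, 0], 0], [[0, 0, -0.6], [0, 0, 0], 0], [[0, 0, -0.6], [0, 0, 0], 0]]}}

```text
t: 36.55
tcp_pos: [0.4543, 0.1432, 0.1744]
ee_rot: [0.999, -0.035, -0.0, 0.0]
force: [0.7, 0.2, -0.2]
width: 0.046
gripper_force: 0.0
```

>>> {"api": "apply_moves", "payload": {"steps": [[[-0.3, 0, -0.4], [0, 0, 0], 0], [[-0.3, 0, -0.2], [0, 0, 0], 0], [[-0.3, 0, 0], [0, 0, 0], 0], [[0, 0, 0], [0, 0, 0], 0], [[0, 0, 0], [0, 0, 0], 0], [[0, 0, 0], [0, 0, 0], 0], [[0, 0, 0], [0, 0, 0], 0], [[0, 0, 0], [0, 0, 0], 0], [[0, 0, 0], [0, 0, 0], 0], [[0, 0, 0], [0, 0, 0], 0]]}}

```text
t: 37.8
tcp_pos: [0.4008, 0.1471, 0.2093]
ee_rot: [0.999, -0.035, 0.0, -0.0]
force: [0.1, -0.5, -0.1]
width: 0.0459
gripper_force: 0.0
```

Run:
```python
from h import *
s=state();print(s["t"],s["tcp_pos"],s["width"],s["force"])
d=imaging.get_image("wrist");P=cloud(d);cv2.imwrite("pics/w3.png",d["frame"][...,::-1])
b=lambda x,y,r,lo,hi:P[(np.abs(P[...,0]-x)<r)&(np.abs(P[...,1]-y)<r)&(P[...,2]>lo)&(P[...,2]<hi)]
k=b(.658,.13,.03,.2,.25);print("knob",len(k),np.median(k[:,2]) if len(k) else 0)
q=b(.456,.143,.03,.058,.07);print("tab",len(q),cv2.minAreaRect((q[:,:2]*1000).astype(np.float32)))
h=cv2.cvtColor(d["frame"],cv2.COLOR_RGB2HSV)
m=(h[...,0]>40)&(h[...,0]<95)&(h[...,1]>90)&(np.abs(P[...,0]-.54)<.08)&(np.abs(P[...,1]-.14)<.06)&(P[...,2]<.04)
q=P[m];print("board",len(q),cv2.minAreaRect((q[:,:2]*1000).astype(np.float32)),np.linalg.lstsq(np.c_[q[:,:2],np.ones(len(q))],q[:,2],rcond=None)[0])
```

```text
37.8 [0.40078668 0.14705149 0.20929877] 0.04586642321803129 [ 0.13114407 -0.45035675 -0.10343042]
knob 0 0
tab 322 ((456.2555847167969, 143.47120666503906), (10.834284782409668, 26.080080032348633), 86.30994415283203)
board 4589 ((530.8006591796875, 138.66619873046875), (58.71831130981445, 88.25748443603516), 86.01868438720703) [ 0.00041487 -0.00027517  0.03172746]
```

View pics/w3.png

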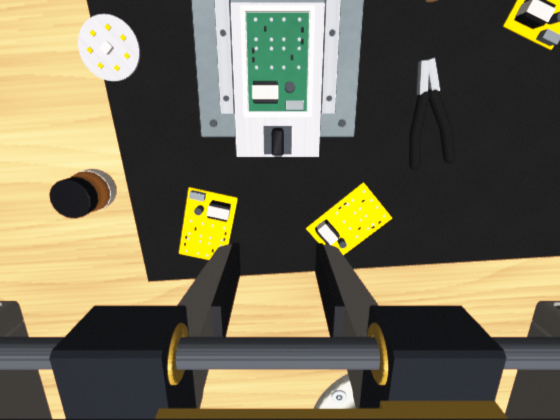

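The final view shows the tab at (278,140) and the board at (278,60) flat in its nest. Both are back at their starting positions to within 0.5 mm, and the gripper is clear.

```bash
python3 -c "
from cell import env
print(env.finish_job())"
```

```text
the job is handed in; nothing more can be done
None
```

The board test is done and handed in, but no verdict came back: I pushed the shuttle home, held the plunger at its firm stop for over a second (about 16 N at the knob), eased it up, and pulled the shuttle back out with the board flat in its nest.

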